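# Gauge the keyway and fit the matching key

## Task

Measure the middle keyway of the aluminium plate with the sprung depth gauge: push the probe into it, shoe across the keyway, until the shoe sits flat on the plate, hold it there for a second (the gauge will not settle by its own weight) with a light, steady 9 N or so (5 to 13 N) between shoe and plate, and read the depth; come down slowly and never ram it (45 N). Hang the gauge back upright in its saddle stand by its collar, about mid-length, and let go, then lay the one key of that height (yellow 10 mm, blue 15 mm, red 20 mm) in the middle keyway, fully down, flush and not sticking out at either end, and let go. Leave the other two keys and everything else where they are, and do not jam the key hard against the plate.

Things in the scene. Friction and masses are not known exactly. Their poses are not given: they have to be found in the camera images.
- plate: Aluminium slide plate, 80 (its x) x 150 (its y) x 35 mm high, fixed on the bench. Three straight keyways 20 mm wide run along its x from end to end, open at both ends, at y = -45, 0 and +45 mm. One is 10, one 15 and one 20 mm deep; which is which changes. Origin: centre of the underside; z up.
- keyway (a point): Centre of the MIDDLE keyway, level with the plate's top face (35 mm above the bench). Its x runs along the keyway, y across it, z up.
- stand: Dark wooden saddle stand, fixed: base 80 (x) x 90 (y) x 8 mm with two upright walls 20 mm thick, 90 mm long in y, 60 mm high, and a 40 mm gap between them (x = -20 to +20 mm), open at both y ends. The gauge hangs in it at the start, collar on both walls, shoe and probe free in the gap, its axes along the stand's. Origin: centre of the underside.
- gauge: Sprung depth gauge, 0.2 kg. Black grip block 30 (x) x 26 (y) mm, 5 to 52 mm above the origin, to be gripped across y; steel cap to 56 mm; under it a collar 60 (x) x 26 (y) x 5 mm. Origin: centre of the collar's underside; z up. Below on a stem a flat rubber-faced shoe 26 (x) x 64 (y) x 10 mm; its underside is 14 to 22 mm below the origin, set differently each time and tight.
- gauge_probe (a joint): Travel of the gauge's round 8 mm probe, m. 0: tip 24 mm below the shoe; 0.024: tip level with the shoe (stop 0.026). Shoe flat: depth = 0.024 - value. A black pointer on the x faces then stands on the yellow (10 mm), blue (15) or red (20) band. Spring: 3 N when out + 0.2 N/mm. Shoe force on plate = rise of tool push since hanging free, less spring force.
- key_board: Thin plywood board, 250 (x) x 70 (y) x 6 mm, fixed, on which the three keys stand in a row along its x, 80 mm apart, in any order, each with its x along the board's. Origin: centre of the underside.
- tape_measure: Yellow tape measure, 66 x 84 x 36 mm, loose bystander. Origin: centre of the underside.
- screw_jar: Glass jar of screws, 66 mm across, 86 mm high, loose bystander. Origin: centre of the underside.
- marker: Blue marker pen, 14 x 131 x 15 mm, lying loose, bystander. Origin: centre of the underside.
- key_yellow: Brass key with a yellow grip fin: brass bar 60 (x) x 17 (y) x 10 mm high; on its middle a plastic fin 30 (x) x 10 (y) x 26 mm high, to be gripped across its y from above. About 0.09 kg. It is flush in a groove 10 mm deep. Origin: centre of the underside; z up.
- key_yellow_top (a point): Centre of the brass top face of the yellow key, 10 mm above its underside (foot of the fin).
- key_blue: Brass key with a blue grip fin: brass bar 60 (x) x 17 (y) x 15 mm high; on its middle a plastic fin 30 (x) x 10 (y) x 26 mm high, to be gripped across its y from above. About 0.09 kg. It is flush in a groove 15 mm deep. Origin: centre of the underside; z up.
- key_blue_top (a point): Centre of the brass top face of the blue key, 15 mm above its underside (foot of the fin).
- key_red: Brass key with a red grip fin: brass bar 60 (x) x 17 (y) x 20 mm high; on its middle a plastic fin 30 (x) x 10 (y) x 26 mm high, to be gripped across its y from above. About 0.09 kg. It is flush in a groove 20 mm deep. Origin: centre of the underside; z up.
- key_red_top (a point): Centre of the brass top face of the red key, 20 mm above its underside (foot of the fin).
Mind the look-alikes: they are no part of the job. What is shaped like the stand but orange or pink is not meant.

How it is judged:
By the outcome, as a careful person would: the job done as asked, in the order asked, and still so for the second after the job is handed in, with the robot touching nothing.
It also fails if it takes over 69 s, if anything falls off the work surface, if the arm or the gripper's body presses on something with over 40 N, if the wrist force passes 120 N, or if a joint passes its speed limit or range.

## Robot

A 7-joint arm with a two-finger parallel gripper is mounted at the origin on a cart in front of the work surface, level with it; the furniture and walls round the work are solid. World frame = base frame: x ahead of the robot, y to its left, z up, the work surface at z = 0. Lengths are in m, angles in degrees, forces in N, time in s.
With the tool pointing down it reaches from about 0.425 to 0.875 m from the base axis. Payload 4.7 kg.
Tool frame: the origin (TCP) lies at the very end of the fingers, on their centre line; the grasp point (between the pads) lies 19 mm behind it (env.grasp_offset is the distance from the TCP to the grasp point, in m); z points along the fingers, y is the line along which they close (so a half turn about z gives the same grasp; the last joint's range is limited). The gripper opens to 87 mm and grips with 3 to 60 N. Pads are 19 mm wide; open, the fingers measure 117 mm over their backs; the gripper's body (75 mm by 190 mm) begins 51 mm behind the grasp point.
Start: joints at [70.365, 18.392, -4.016, 83.108, 1.295, 78.541, -3.26], TCP at [0.227, -0.609, 0.223] pointing down, gripper open.
Joint ranges: [-163.93, 163.93], [-17.29, 119.83], [-79.2, 71.16], [3.27, 140.29], [-89.18, 269.18], [5.43, 117.66], [-154.24, 154.24]. Speed limits (degrees/s): [147.25, 147.25, 180, 180, 180, 180, 180].

## Interface

Orientations are given as [roll, pitch, yaw] about the fixed x, y, z axes, in that order (R = Rz(yaw) Ry(pitch) Rx(roll)).
In Python, from cell import env gives the robot as it stands. The module is installed in compiled form; this text tells all that it offers.
- The arm moves only by the tool drive_tool, never from a script. Its argument "moves" is one flat list of numbers, 5 for each row, row after row: the shift along the tool's x, y, z in units of 40 mm (1.0 is 40 mm), then the turn about the tool's z in units of 10 degrees (1.0 is 10 degrees), then the finger opening in mm, from 0 to 87. A call has 1 to 5 rows; each row is the pose to reach, as a shift and turn from the pose commanded when the call began, along the tool's axes at that moment; what a row does not reach only later rows make up. A row lasts 1/8 s, in which the tool goes at most 62.5 mm and 10.7 degrees, less where a joint would pass 70% of its speed; a pose out of reach is approached as far as the arm can. A call with a gripper value outside its range is refused whole. The fingers move at their own pace and stop on an object; "squeeze" is the grip in N (left out, the last holds). Time passes only in rows, so rows that repeat a pose let the fingers close. It gives the time, the measured TCP pose, the force, the opening and the grip force at its end, in the units of the state.
- env.get_obs(): the state, without advancing time (a new reading comes with each control period).
- env.read_camera(name): name is "scene" or "side" or "wrist"; returns (picture, depth): 480x640x3 uint8, red, green, blue; 480x640 float32, m along the optical axis (not along the pixel's ray), 0 where there is no reading.
- env.camera_model(name): a dict with "K" (3x3 intrinsics, pixels), "rvec" (rotation vector, rad) and "tvec" (3), from world to camera coordinates, as OpenCV has them; the wrist camera has in their place "tool_from_camera" (4x4, takes a point from camera to tool coordinates, whose origin is the TCP and whose axes are the flange's). Camera axes: x right, y down, z forward; pixel columns grow to the right and rows downward; lengths in m; the calibration is good to about 2 mm. A picture is of the moment at which its call begins: read the wrist's pose just before it. camera_model takes no time and is no camera call.
- env.sign_off(): hands the job in; it is judged then, once.
The state is a dict: "time_s": time; "qpos": joint angles; "joint_velocities": joint speeds; "effort": joint torques, N m; "tool_pos": TCP position; "tool_rot": TCP orientation; "force": force on the tool from outside, world axes, zero at the start; "wrist_torque": the same for the moment, N m; "grip_width": finger opening in m; "grasp_force": force on a finger pad.
Only numpy, scipy, OpenCV 4.12 (cv2) and the standard library are available. Lean on these libraries where they do the work, as an engineer would, in place of code of your own. Each camera call takes 0.05 s, during which the arm holds its last target. There are 200 camera calls.

## Working session

There is one attempt and no reset: what is moved stays moved. The work goes in short steps, Python scripts to look and compute and a tool call to move; the robot and the scene stay as the last step left them, time stands still between calls to the robot, and variables do not carry over. Pictures are saved under pics/ and viewed, at most 10 in all, crops included, and the job is handed in when it is done.

Besides the shell and the picture viewer there is one more tool, called after "Emit:" as name(argument=value, ...) on one line, values as JSON. drive_tool: Moves the arm, as the interface text tells. Its arguments: {"type":"object","properties":{"moves":{"type":"array","items":{"type":"number"}},"squeeze":{"type":"number"}},"required":["moves"]}

```bash
mkdir -p pics; cat > h.py <<'E'
import numpy as np, cv2, json
from cell import env
from scipy.spatial.transform import Rotation as R
def cam(n):
    m=env.camera_model(n); K=np.array(m["K"])
    if "rvec" in m:
        Rm=cv2.Rodrigues(np.array(m["rvec"],float))[0]; t=np.array(m["tvec"],float).ravel()
        return K,Rm.T,-Rm.T@t
    o=env.get_obs(); T=np.array(m["tool_from_camera"]); Rt=R.from_euler('xyz',o["tool_rot"],degrees=True).as_matrix()
    return K,Rt@T[:3,:3],Rt@T[:3,3]+np.array(o["tool_pos"])
def shot(n):
    c=cam(n); p,d=env.read_camera(n); return c,p,d
def plane(c,uv,z):
    K,Rm,t=c; uv=np.atleast_2d(uv).astype(float)
    r=np.c_[uv,np.ones(len(uv))]@np.linalg.inv(K).T@Rm.T
    return t+r*((z-t[2])/r[:,2])[:,None]
def cloud(c,d):
    K,Rm,t=c; v,u=np.mgrid[:480,:640]
    p=np.stack([(u-K[0,2])/K[0,0]*d,(v-K[1,2])/K[1,1]*d,d],-1)@Rm.T+t
    p[d<=0]=np.nan; return p
E
python3 - <<'E'
from h import *
o=env.get_obs(); print({k:np.round(v,4) for k,v in o.items()})
for n in("scene","side"):
    c,p,d=shot(n); cv2.imwrite(f"pics/{n}0.png",p[...,::-1]); np.savez(f"{n}0.npz",p=p,d=d); print(n,c[2],(d>0).mean())
print(env.camera_model("wrist"))
E
```

```text
{'time_s': np.float64(0.0), 'qpos': array([70.3644, 18.4379, -4.0163, 83.1737,  1.2961, 78.5401, -3.2621]), 'joint_velocities': array([ 0.0385, -0.0147, -0.08  ,  0.0286,  0.0797, -0.0935,  0.0628]), 'effort': array([ 2.00000e-04, -4.91278e+01, -4.03800e-01, -3.12526e+01,
       -6.41000e-02,  4.36000e-02,  2.00000e-04]), 'tool_pos': array([ 0.2268, -0.6086,  0.2215]), 'tool_rot': array([-1.798936e+02,  6.500000e-03,  2.044410e+01]), 'force': array([-0.4245,  0.6428,  0.0495]), 'wrist_torque': array([-0.0281, -0.0118, -0.0114]), 'grasp_force': np.float64(0.0), 'grip_width': np.float64(0.0869)}
scene [-0.38321487  0.5988797   0.88245853] 0.9958333333333333
side [ 0.57593163 -0.76104428  0.60103394] 0.9675162760416667
{'K': array([[409.67408791,   0.        , 319.80333098],
       [  0.        , 409.67408791, 243.04028894],
       [  0.        ,   0.        ,   1.        ]]), 'tool_from_camera': array([[ 9.18074085e-05, -9.54796553e-01, -2.97260044e-01,
         8.23705915e-02],
       [ 9.99999992e-01,  1.13144673e-04, -5.45742236e-05,
        -7.44176234e-04],
       [ 8.57406711e-05, -2.97260036e-01,  9.54796556e-01,
        -1.61051051e-01],
       [ 0.00000000e+00,  0.00000000e+00,  0.00000000e+00,
         1.00000000e+00]])}
```

View pics/scene0.png

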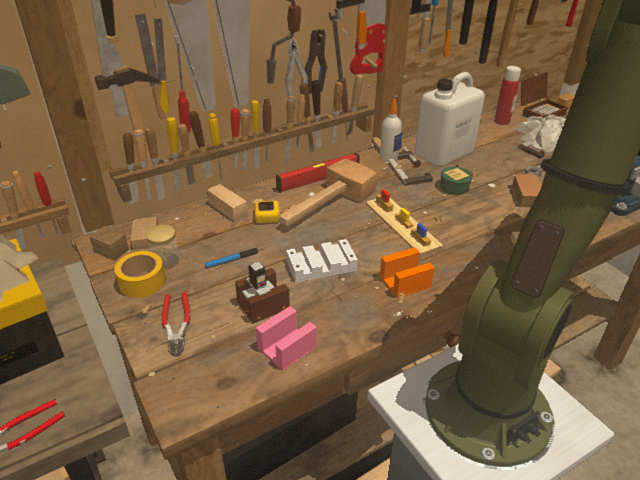

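View pics/side0.png

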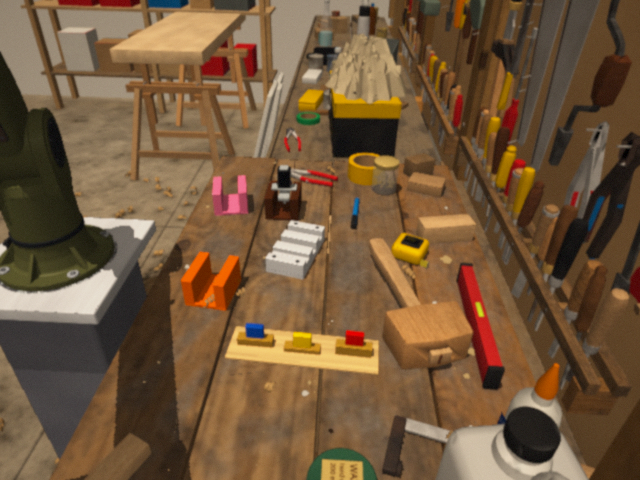

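The scene view shows the stand with its gauge at (262,292), the plate at (322,260) and the keys from (385,197) to (423,232). The side view shows the stand at (284,205), the plate at (296,250) and the keys at (255,331) blue, (302,341) yellow and (354,339) red.

```bash
python3 - <<'E'
from h import *
def rect(q,name):
    r=cv2.minAreaRect(q[:,:2].astype(np.float32)); print(name,len(q),"c",np.round(r[0],4),"sz",np.round(r[1],4),"ang",round(r[2],1),"z",np.round(np.nanpercentile(q[:,2],[2,50,98]),4))
def big(m):
    n,l,s,_=cv2.connectedComponentsWithStats(m.astype(np.uint8)); 
    return l==1+s[1:,4].argmax()
boxes={"scene":dict(plate=(275,345+20,230,290),stand=(225,300,255,330),keys=(360,445,180,260)),"side":dict(plate=(255,335,215,285),stand=(255,310,160,225),keys=(220,390,315,380))}
for n in boxes:
    f=np.load(f"{n}0.npz"); p,d=f["p"],f["d"]; c=cam(n); P=cloud(c,d); hsv=cv2.cvtColor(p,cv2.COLOR_RGB2HSV); H,S,V=[hsv[...,i].astype(int) for i in range(3)]
    def box(k):
        m=np.zeros((480,640),bool); a=boxes[n][k]; m[a[2]:a[3],a[0]:a[1]]=1; return m
    z=P[...,2]
    m=big(box("plate")&(S<60)&(V>110)&(z>0.028)&(z<.045)); rect(P[m],n+" plate top")
    for lo,hi in((0.05,.062),):
        m=box("stand")&(z>lo)&(z<hi)&(S>60); rect(P[m],n+" stand walltop")
    m=box("stand")&(z>.08)&(z<.14); rect(P[m],n+" gauge up")
    for k,h in dict(red=((H<6)|(H>174)),yellow=(H>23)&(H<32),blue=(H>105)&(H<125)).items():
        m=box("keys")&h&(S>(190 if k=="yellow" else 150))&(z>.012)&(z<.06); m=big(m); rect(P[m],n+" "+k)
    m=box("keys")&(z>.003)&(z<.009); rect(P[m],n+" board")
E
```

```text
scene plate top 262 c [0.5031 0.0692] sz [0.0265 0.0825] ang 74.9 z [0.0289 0.0331 0.0369]
scene stand walltop 944 c [0.3994 0.2342] sz [0.0988 0.1931] ang 81.6 z [0.0505 0.0577 0.0612]
scene gauge up 293 c [0.4492 0.235 ] sz [0.0271 0.0325] ang 88.2 z [0.0811 0.1039 0.1163]
scene red 63 c [ 0.6137 -0.2231] sz [0.0111 0.0312] ang 83.5 z [0.0299 0.0429 0.0532]
scene yellow 19 c [ 0.5321 -0.2238] sz [0.008  0.0267] ang 86.4 z [0.0385 0.0411 0.0436]
scene blue 13 c [ 0.4517 -0.2133] sz [0.007  0.0249] ang 82.4 z [0.0433 0.0452 0.0498]
scene board 933 c [ 0.5631 -0.2518] sz [0.2356 0.3443] ang 55.5 z [0.0031 0.005  0.0085]
side plate top 365 c [0.4924 0.0224] sz [0.0297 0.0802] ang 76.1 z [0.0286 0.0341 0.0365]
side stand walltop 315 c [0.4494 0.2234] sz [0.0942 0.0799] ang 89.8 z [0.0507 0.0588 0.0613]
side gauge up 225 c [0.4512 0.2291] sz [0.0309 0.0271] ang 6.0 z [0.0807 0.1007 0.1161]
side red 230 c [ 0.6165 -0.2271] sz [0.0124 0.0291] ang 84.9 z [0.0315 0.0469 0.053 ]
side yellow 68 c [ 0.5316 -0.2267] sz [0.0091 0.0289] ang 84.2 z [0.0395 0.0415 0.0433]
side blue 205 c [ 0.4535 -0.2183] sz [0.0113 0.0275] ang 88.5 z [0.0269 0.0412 0.0482]
side board 3247 c [ 0.542  -0.2244] sz [0.272  0.1181] ang 7.1 z [0.0035 0.0057 0.0082]
```

Emit:
drive_tool(moves=[1.1,-0.6,-0.1,0.4,87,2.2,-1.2,-0.2,0.8,87,3.3,-1.9,-0.3,1.2,87,4.4,-2.5,-0.4,1.6,87,5.5,-3.1,-0.5,2.0,87])

```text
time_s: 0.72
tool_pos: [0.3905, -0.4145, 0.2424]
tool_rot: [-180.0, 0.0, 0.3]
force: [0.3, -0.5, 0.3]
grip_width: 0.0871
grasp_force: 0.0
```

Emit:
drive_tool(moves=[0.8,-1.0,0,0,87,1.6,-2.0,0,0,87,2.4,-3.0,0,0,87,3.2,-4.0,0,0,87,4,-5.0,0,0,87])

```text
time_s: 1.35
tool_pos: [0.5489, -0.2135, 0.2422]
tool_rot: [180.0, 0.0, 0.4]
force: [-0.4, -1.1, -0.2]
grip_width: 0.0872
grasp_force: 0.0
```

```bash
python3 - <<'E'
from h import *
c,p,d=shot("wrist"); np.savez("w1.npz",p=p,d=d,K=c[0],R=c[1],t=c[2]); cv2.imwrite("pics/w1.png",p[...,::-1])
E
```

Emit:
drive_tool(moves=[-0.2,-1.3,-0.2,0,87,-0.4,-2.6,-0.4,0,87,-0.6,-3.9,-0.6,0,87,-0.8,-5.2,-0.8,0,87,-1.0,-6.5,-1,0,87])

```text
time_s: 2.02
tool_pos: [0.5055, 0.0463, 0.2825]
tool_rot: [180.0, 0.0, 0.4]
force: [1.3, 0.6, -0.6]
grip_width: 0.0872
grasp_force: 0.0
```

Emit:
drive_tool(moves=[-0.3,-1.0,-0.2,0,87,-0.6,-2.0,-0.4,0,87,-0.6,-2.5,-0.4,0,87])

```text
time_s: 2.4
tool_pos: [0.4805, 0.1475, 0.2992]
tool_rot: [-180.0, -0.1, 0.7]
force: [0.7, -1.3, 0.4]
grip_width: 0.0873
grasp_force: 0.0
```

```bash
python3 - <<'E'
from h import *
c,p,d=shot("wrist"); np.savez("w2.npz",p=p,d=d,K=c[0],R=c[1],t=c[2]); cv2.imwrite("pics/w2.png",p[...,::-1])
a=cv2.imread("pics/w1.png"); cv2.imwrite("pics/w12.png",cv2.resize(np.vstack([a,p[...,::-1]]),(448,600)) if 0 else cv2.resize(np.hstack([a,p[...,::-1]]),(800,300)))
E
```

```text
(no output)
```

View pics/w12.png

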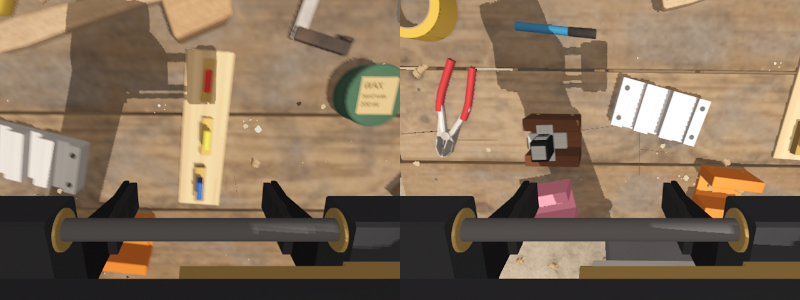

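In w2 the gauge cap is at about (226,240) full-res, the stand at (245,224) and the plate at (416,176). In w1 the red, yellow and blue keys are at (333,128), (331,218) and (318,300).

```bash
python3 - <<'E'
from h import *
def L(n):
    f=np.load(n); return (f["K"],f["R"],f["t"]),f["p"],f["d"]
def big(m):
    n,l,s,_=cv2.connectedComponentsWithStats(m.astype(np.uint8)); return l==1+s[1:,4].argmax()
def rect(q,name,z=None):
    r=cv2.minAreaRect(q[:,:2].astype(np.float32)); print(name,len(q),"c",np.round(r[0],4),"sz",np.round(r[1],4),"ang",round(r[2],1),"z",np.round(np.nanpercentile(q[:,2],[2,50,98]),4))
def outline(c,m,z,name):
    v,u=np.nonzero(m); rect(plane(c,np.c_[u,v],z),name)
def box(a):
    m=np.zeros((480,640),bool); m[a[2]:a[3],a[0]:a[1]]=1; return m
c,p,d=L("w2.npz"); P=cloud(c,d); z=P[...,2]; hsv=cv2.cvtColor(p,cv2.COLOR_RGB2HSV); H,S,V=[hsv[...,i].astype(int) for i in range(3)]
b=box((320,510,100,250)); m=big(b&(z>.029)&(z<.042)); outline(c,b&(z>.029)&(z<.042),.035,"plate all")
n,l,s,_=cv2.connectedComponentsWithStats((b&(z>.031)&(z<.042)).astype(np.uint8))
for i in range(1,n):
    if s[i,4]>150: outline(c,l==i,.035,"land")
for i in range(3): pass
pl=b&(z>.004)&(z<.029)&(S<60)&(V>100)
b=box((180,310,150,290)); outline(c,big(b&(z>.054)&(z<.0625)&(S>70)),.06,"stand walls")
outline(c,b&(z>.052)&(z<.0625)&(S>70),.06,"stand walls")
outline(c,big(b&(z>.112)&(z<.125)),.116,"cap"); outline(c,b&(z>.0625)&(z<.07)&(S<60),.065,"collar+")
rect(P[b&(z>.108)&(z<.125)],"cap cloud")
c,p,d=L("w1.npz"); P=cloud(c,d); z=P[...,2]; hsv=cv2.cvtColor(p,cv2.COLOR_RGB2HSV); H,S,V=[hsv[...,i].astype(int) for i in range(3)]
bb=box((280,380,70,330))
for k,h,zt in (("red",(H<6)|(H>174),.052),("yellow",(H>23)&(H<32),.042),("blue",(H>105)&(H<125),.047)):
    m=big(bb&h&(S>150)&(z>.012)); m2=m&(z>zt-.004); outline(c,big(m2),zt,k+" fin top"); rect(P[m2],k+" cloud")
m=big(bb&(z>.003)&(z<.010)&(V>130)); outline(c,m,.006,"board")
E
```

```text
plate all 6857 c [0.499  0.0485] sz [0.1497 0.0796] ang 75.6 z [0.035 0.035 0.035]
land 1528 c [0.5152 0.1111] sz [0.02   0.0795] ang 75.6 z [0.035 0.035 0.035]
land 1876 c [0.5046 0.0702] sz [0.0252 0.0795] ang 75.4 z [0.035 0.035 0.035]
land 1839 c [0.4935 0.027 ] sz [0.0255 0.0795] ang 75.6 z [0.035 0.035 0.035]
land 1473 c [ 0.483  -0.0137] sz [0.0213 0.0795] ang 75.4 z [0.035 0.035 0.035]
stand walls 1531 c [0.4814 0.2265] sz [0.0893 0.0206] ang 89.7 z [0.06 0.06 0.06]
stand walls 2804 c [0.4519 0.2264] sz [0.0899 0.0808] ang 89.7 z [0.06 0.06 0.06]
cap 508 c [0.4527 0.2341] sz [0.0211 0.0207] ang 3.6 z [0.116 0.116 0.116]
collar+ 489 c [0.453  0.2344] sz [0.0591 0.0262] ang 2.4 z [0.065 0.065 0.065]
cap cloud 932 c [0.4521 0.2345] sz [0.0306 0.0264] ang 1.2 z [0.1087 0.1135 0.1162]
red fin top 248 c [ 0.6197 -0.2226] sz [0.0061 0.0267] ang 85.7 z [0.052 0.052 0.052]
red cloud 248 c [ 0.6196 -0.2227] sz [0.0061 0.0268] ang 85.7 z [0.0488 0.0509 0.0527]
yellow fin top 72 c [ 0.5353 -0.2208] sz [0.006  0.0278] ang 78.8 z [0.042 0.042 0.042]
yellow cloud 72 c [ 0.5346 -0.2208] sz [0.0058 0.0277] ang 78.9 z [0.0384 0.0402 0.042 ]
blue fin top 135 c [ 0.4573 -0.2122] sz [0.0056 0.0265] ang 87.5 z [0.047 0.047 0.047]
blue cloud 135 c [ 0.4559 -0.2122] sz [0.0056 0.0261] ang 87.4 z [0.0435 0.0457 0.0475]
board 13745 c [ 0.5353 -0.2207] sz [0.0695 0.2486] ang 86.2 z [0.006 0.006 0.006]
```

Emit:
drive_tool(moves=[-0.3,-0.9,0.9,0,87,-0.7,-2.0,1.8,0.05,87,-0.7,-2.2,2.8,0.05,87,-0.7,-2.2,3.8,0.05,87,-0.7,-2.2,4.2,0.05,87])

```text
time_s: 3.08
tool_pos: [0.4515, 0.2308, 0.128]
tool_rot: [179.9, 0.2, -0.1]
force: [-0.4, 0.4, 0.6]
grip_width: 0.0869
grasp_force: 0.0
```

```bash
python3 - <<'E'
from h import *
print(env.get_obs()["tool_pos"])
f=np.load("w2.npz"); P=cloud((f["K"],f["R"],f["t"]),f["d"]).reshape(-1,3); P=P[~np.isnan(P[:,2])]
a=np.radians(-14.5); q=(P[:,:2]-[.499,.0485])@np.array([[np.cos(a),-np.sin(a)],[np.sin(a),np.cos(a)]])
for y in(-.045,0,.045):
    m=(abs(q[:,0])<.036)&(abs(q[:,1]-y)<.004); print(y,m.sum(),np.percentile(P[m,2],[10,50,90]))
E
```

```text
[0.45149853 0.23082792 0.12797729]
-0.045 493 [0.02289241 0.02383179 0.02485264]
0 491 [0.01274822 0.01385639 0.01501039]
0.045 9651 [0.32291891 0.38717591 0.39728428]
```

Emit:
drive_tool(moves=[0,-0.1,0.5,0,87,0,-0.1,1.0,0,87,0,-0.1,1.4,0,60,0,-0.1,1.48,0,40,0,-0.1,1.48,0,30], squeeze=40)

```text
time_s: 3.7
tool_pos: [0.4532, 0.2364, 0.0717]
tool_rot: [-180.0, -0.0, -0.1]
force: [0.7, 0.3, -0.3]
grip_width: 0.0648
grasp_force: 0.0
```

Emit:
drive_tool(moves=[0,0,0,0,20,0,0,0,0,20,0,0,0,0,20,0,0,0,0,20], squeeze=40)

```text
time_s: 4.2
tool_pos: [0.4529, 0.2358, 0.0714]
tool_rot: [179.9, -0.0, -0.1]
force: [-0.3, -0.7, 2.0]
grip_width: 0.0257
grasp_force: 40.0
```

Emit:
drive_tool(moves=[0,0,-0.6,0,20,0,0,-1.4,0,20,0,0,-2.2,0,20,0,0,-2.7,0,20,0.2,0.9,-2.7,0.3,20])

```text
time_s: 4.82
tool_pos: [0.4607, 0.2039, 0.181]
tool_rot: [-179.8, -0.2, -2.8]
force: [-0.7, -0.2, -3.1]
grip_width: 0.0257
grasp_force: 39.9
```

Emit:
drive_tool(moves=[0.3,1.0,0,0.3,20,0.6,2.0,0,0.6,20,0.8,3.0,0,0.9,20,0.95,3.6,0,1.14,20,0.95,3.78,0,1.14,20])

```text
time_s: 5.45
tool_pos: [0.4906, 0.0463, 0.1789]
tool_rot: [-180.0, 0.0, -14.6]
force: [-0.1, 0.8, -2.8]
grip_width: 0.0259
grasp_force: 39.9
```

Emit:
drive_tool(moves=[0,0,0,0,20,0,0,0,0,20])

```text
time_s: 5.7
tool_pos: [0.4904, 0.0494, 0.1793]
tool_rot: [-180.0, 0.0, -14.3]
force: [-0.1, -0.3, -2.4]
grip_width: 0.0255
grasp_force: 39.9
```

```bash
python3 - <<'E'
from h import *
F=[]
for i in range(6):
    c,p,d=shot("wrist") if i==0 else shot("scene"); F.append(env.get_obs()["force"])
    if i==0: w=p
    if i==1: s=p
o=env.get_obs();print(o["tool_pos"],o["tool_rot"],np.mean(F,0),np.std(F,0))
cv2.imwrite("pics/h3.png",np.hstack([w[...,::-1][::1,120:520],cv2.resize(s[...,::-1][170:290,240:340],(400,480))]))
E
```

```text
[0.49067016 0.04791547 0.17936893] [ 1.79997411e+02 -5.96206293e-03 -1.44020221e+01] [-0.33587065 -0.15461523 -1.92529355] [0.44918844 0.56032511 0.45019539]
```

View pics/h3.png

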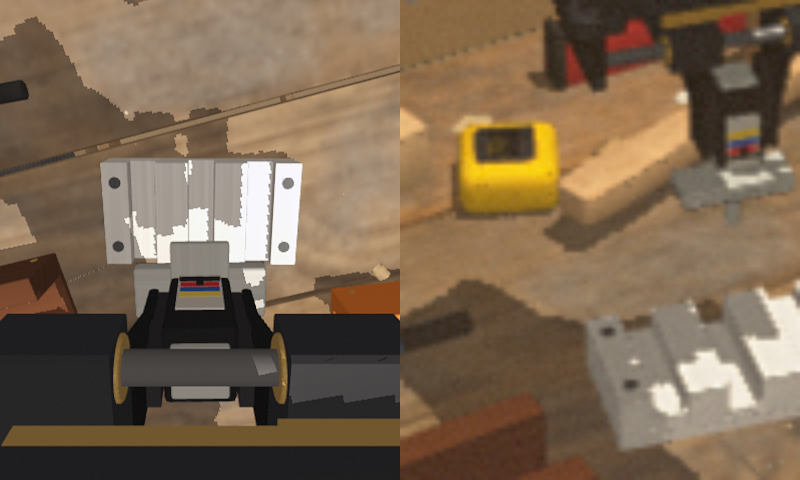

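The wrist view shows the bands and pointer on the +x face at (200,290); the scene view shows the probe sticking out below the shoe.

Emit:
drive_tool(moves=[0.1,-0.03,0.6,0,20,0.2,-0.07,1.2,0,20,0.2,-0.07,1.8,0,20,0.2,-0.07,2.2,0,20,0.2,-0.07,2.28,0,20])

```text
time_s: 6.62
tool_pos: [0.4984, 0.0481, 0.0872]
tool_rot: [180.0, 0.1, -14.4]
force: [-0.4, 0.5, -2.7]
grip_width: 0.0256
grasp_force: 39.9
```

Emit:
drive_tool(moves=[0,0,0.05,0,20,0,0,0.1,0,20,0,0,0.15,0,20,0,0,0.2,0,20,0,0,0.25,0,20])

```text
time_s: 7.25
tool_pos: [0.4992, 0.0481, 0.0781]
tool_rot: [180.0, -0.0, -14.5]
force: [-0.0, 0.4, -2.2]
grip_width: 0.0259
grasp_force: 39.9
```

Emit:
drive_tool(moves=[0,0,0.02,0,20,0,0,0.04,0,20,0,0,0.06,0,20,0,0,0.08,0,20,0,0,0.1,0,20])

```text
time_s: 7.88
tool_pos: [0.4991, 0.0481, 0.0741]
tool_rot: [180.0, -0.0, -14.5]
force: [-0.4, 0.2, -2.5]
grip_width: 0.0256
grasp_force: 39.9
```

Emit:
drive_tool(moves=[0,0,0.01,0,20,0,0,0.02,0,20,0,0,0.03,0,20,0,0,0.04,0,20,0,0,0.05,0,20])

```text
time_s: 8.5
tool_pos: [0.4991, 0.0481, 0.0721]
tool_rot: [180.0, 0.0, -14.5]
force: [-0.4, 0.6, -2.2]
grip_width: 0.026
grasp_force: 39.9
```

Emit:
drive_tool(moves=[0,0,0.01,0,20,0,0,0.02,0,20,0,0,0.03,0,20,0,0,0.04,0,20,0,0,0.05,0,20])

```text
time_s: 9.12
tool_pos: [0.4991, 0.0481, 0.0701]
tool_rot: [180.0, 0.0, -14.5]
force: [0.7, -0.6, -3.0]
grip_width: 0.0257
grasp_force: 39.9
```

Emit:
drive_tool(moves=[0,0,0.01,0,20,0,0,0.02,0,20,0,0,0.03,0,20,0,0,0.04,0,20,0,0,0.05,0,20])

```text
time_s: 9.75
tool_pos: [0.4992, 0.0482, 0.0683]
tool_rot: [180.0, -0.0, -14.5]
force: [-1.2, -0.8, 0.4]
grip_width: 0.0255
grasp_force: 39.9
```

Emit:
drive_tool(moves=[0,0,0.01,0,20,0,0,0.02,0,20,0,0,0.03,0,20,0,0,0.04,0,20,0,0,0.05,0,20])

```text
time_s: 10.38
tool_pos: [0.4992, 0.0482, 0.0661]
tool_rot: [180.0, -0.0, -14.5]
force: [-0.8, 0.3, 1.1]
grip_width: 0.0259
grasp_force: 39.9
```

Emit:
drive_tool(moves=[0,0,0.01,0,20,0,0,0.02,0,20,0,0,0.025,0,20])

```text
time_s: 10.75
tool_pos: [0.4992, 0.0482, 0.0653]
tool_rot: [180.0, -0.0, -14.5]
force: [-1.5, -0.3, 3.5]
grip_width: 0.0258
grasp_force: 39.9
```

Emit:
drive_tool(moves=[0,0,0.005,0,20,0,0,0.005,0,20])

```text
time_s: 11.0
tool_pos: [0.4992, 0.0481, 0.0653]
tool_rot: [180.0, -0.0, -14.5]
force: [-1.9, -0.3, 4.8]
grip_width: 0.0258
grasp_force: 39.9
```

Emit:
drive_tool(moves=[0,0,0.005,0,20,0,0,0.005,0,20])

```text
time_s: 11.25
tool_pos: [0.4992, 0.0481, 0.0653]
tool_rot: [180.0, -0.0, -14.5]
force: [-2.3, 0.0, 6.2]
grip_width: 0.0253
grasp_force: 39.9
```

Emit:
drive_tool(moves=[0,0,0.005,0,20,0,0,0.01,0,20,0,0,0.015,0,20,0,0,0.015,0,20])

```text
time_s: 11.75
tool_pos: [0.4993, 0.0481, 0.0653]
tool_rot: [180.0, -0.0, -14.5]
force: [-4.5, 0.4, 10.8]
grip_width: 0.0255
grasp_force: 39.9
```

```bash
python3 - <<'E'
from h import *
F=[]
for i in range(8):
    c,p,d=shot("wrist"); o=env.get_obs(); F.append(o["force"])
o=env.get_obs();print(o["time_s"],o["tool_pos"],o["tool_rot"],np.mean(F,0),np.std(F,0),o["wrist_torque"])
cv2.imwrite("pics/h4.png",cv2.resize(p[...,::-1][220:340,240:400],(800,600),interpolation=cv2.INTER_NEAREST))
E
```

```text
12.15 [0.49930735 0.04812249 0.06529355] [ 1.79964182e+02 -1.81995255e-02 -1.44573308e+01] [-4.34068779 -0.39483745 11.05000231] [0.53837944 0.45208201 0.4505487 ] [-0.07213813  1.07940242 -0.03642592]
```

View pics/h4.png

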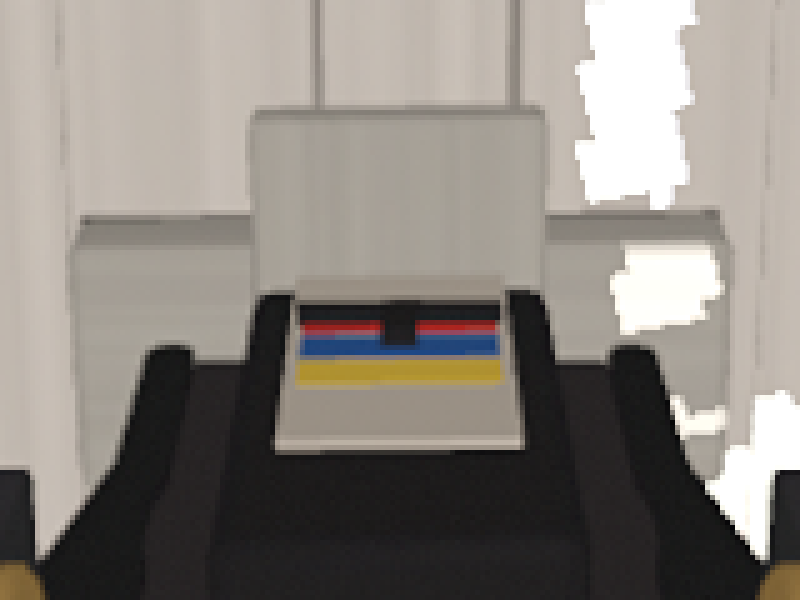

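The pointer, at (400,325) in the crop, covers the red band. That agrees with the probe travel of about 4 mm, so the keyway is 20 mm deep. The shoe force is about 9.4 N and I keep holding.

Emit:
drive_tool(moves=[0,0,0,0,20,0,0,0,0,20,0,0,0,0,20,0,0,0,0,20,0,0,0,0,20])

```text
time_s: 12.78
tool_pos: [0.4993, 0.0482, 0.0653]
tool_rot: [180.0, -0.0, -14.5]
force: [-3.3, 0.2, 11.6]
grip_width: 0.0256
grasp_force: 39.9
```

Emit:
drive_tool(moves=[0,0,0,0,20,0,0,0,0,20,0,0,0,0,20,0,0,0,0,20,0,0,0,0,20])

```text
time_s: 13.4
tool_pos: [0.4993, 0.0481, 0.0652]
tool_rot: [180.0, -0.0, -14.5]
force: [-4.3, -0.2, 11.1]
grip_width: 0.0258
grasp_force: 39.9
```

Emit:
drive_tool(moves=[0,0,-0.05,0,20,0,0,-0.15,0,20,0,0,-0.6,0,20,0,0,-1.5,0,20,0,0,-2.5,0,20])

```text
time_s: 14.02
tool_pos: [0.4986, 0.0482, 0.1653]
tool_rot: [180.0, 0.1, -14.4]
force: [0.1, 0.7, -1.7]
grip_width: 0.0259
grasp_force: 39.9
```

Emit:
drive_tool(moves=[-0.45,-0.8,-0.2,-0.25,20,-0.9,-1.6,-0.3,-0.5,20,-1.35,-2.45,-0.3,-0.8,20,-1.8,-3.3,-0.3,-1.1,20,-2.24,-4.04,-0.3,-1.43,20])

```text
time_s: 14.65
tool_pos: [0.4511, 0.2294, 0.1762]
tool_rot: [-180.0, 0.0, 0.1]
force: [-0.3, 0.4, -2.2]
grip_width: 0.0262
grasp_force: 39.9
```

Emit:
drive_tool(moves=[0,0,0,0,20,0,0,0,0,20])

```text
time_s: 14.9
tool_pos: [0.4522, 0.2269, 0.1759]
tool_rot: [179.9, 0.0, -0.1]
force: [-0.4, -0.1, -2.5]
grip_width: 0.026
grasp_force: 39.9
```

```bash
python3 - <<'E'
from h import *
c,p,d=shot("wrist"); o=env.get_obs(); print(o["tool_pos"],o["tool_rot"])
P=cloud(c,d);q=P.reshape(-1,3)-np.array(o["tool_pos"])
H=cv2.cvtColor(p,cv2.COLOR_RGB2HSV); S=H[...,1].ravel()
m=(abs(q[:,1])<.012)&(q[:,0]>.016)&(q[:,0]<.032)&(q[:,2]>-.03)&(q[:,2]<0.02)&(S<60)
print(m.sum(),np.percentile(q[m],[2,50,98],axis=0).round(4))
z=P[...,2]; mm=(z>.053)&(z<.064)&(P[...,0]>.38)&(P[...,0]<.53)&(P[...,1]>.15)&(P[...,1]<.3)&(H[...,1]>70)
v,u=np.nonzero(mm); print(len(u),cv2.minAreaRect(plane(c,np.c_[u,v],.06)[:,:2].astype(np.float32)))
E
```

```text
[0.45262098 0.22624175 0.17591517] [ 1.79948927e+02  2.25945333e-02 -2.04694253e-01]
1740 [[ 0.0162 -0.0105 -0.0106]
 [ 0.0226  0.0004 -0.0076]
 [ 0.029   0.0114  0.0022]]
3857 ((0.4813224673271179, 0.22674255073070526), (0.08911079913377762, 0.020635783672332764), 89.34381866455078)
```

Emit:
drive_tool(moves=[0,0,0.7,0,20,0,0,1.4,0,20,0,0,2.0,0,20,0,0,2.4,0,20,0,0,2.5,0,20])

```text
time_s: 15.58
tool_pos: [0.4524, 0.2261, 0.0752]
tool_rot: [180.0, 0.1, -0.2]
force: [0.4, 0.7, -1.9]
grip_width: 0.0259
grasp_force: 39.9
```

Emit:
drive_tool(moves=[0,0,0.02,0,20,0,0,0.04,0,20,0,0,0.06,0,20,0,0,0.08,0,20,0,0,0.08,0,20])

```text
time_s: 16.2
tool_pos: [0.4527, 0.227, 0.073]
tool_rot: [180.0, -0.0, -0.2]
force: [0.5, -0.4, -2.6]
grip_width: 0.0257
grasp_force: 39.9
```

Emit:
drive_tool(moves=[0,0,0.01,0,20,0,0,0.02,0,20,0,0,0.03,0,20,0,0,0.03,0,20])

```text
time_s: 16.7
tool_pos: [0.4526, 0.2269, 0.0716]
tool_rot: [180.0, 0.0, -0.2]
force: [-0.1, 0.4, -3.0]
grip_width: 0.0261
grasp_force: 39.9
```

Emit:
drive_tool(moves=[0,0,0.01,0,20,0,0,0.02,0,20,0,0,0.02,0,20])

```text
time_s: 17.08
tool_pos: [0.4527, 0.227, 0.0714]
tool_rot: [180.0, -0.0, -0.2]
force: [-2.5, -1.0, 5.4]
grip_width: 0.0256
grasp_force: 39.9
```

Emit:
drive_tool(moves=[0,0,-0.01,0,20,0,0,-0.01,0,30,0,0,-0.01,0,45,0,0,-0.01,0,70,0,0,-0.01,0,87])

```text
time_s: 17.7
tool_pos: [0.4527, 0.227, 0.0712]
tool_rot: [-180.0, -0.0, -0.2]
force: [0.5, 0.1, 0.8]
grip_width: 0.0526
grasp_force: 0.0
```

Emit:
drive_tool(moves=[0,0,0,0,87,0,0,-0.5,0,87,0,0,-1.5,0,87,0,0,-2.8,0,87,0.4,0.6,-4,0,87])

```text
time_s: 18.32
tool_pos: [0.4676, 0.2051, 0.2333]
tool_rot: [-180.0, -0.0, 0.1]
force: [0.9, -0.1, 1.1]
grip_width: 0.0864
grasp_force: 0.0
```

```bash
python3 - <<'E'
from h import *
c,p,d=shot("wrist"); o=env.get_obs(); print(o["tool_pos"],o["tool_rot"])
cv2.imwrite("pics/w5.png",p[...,::-1][100:460,60:580])
P=cloud(c,d); z=P[...,2]; b=(abs(P[...,0]-.452)<.06)&(abs(P[...,1]-.227)<.06); S=cv2.cvtColor(p,cv2.COLOR_RGB2HSV)[...,1]
for n,m,h in(("cap",b&(z>.112)&(z<.122),.116),("collar",b&(z>.062)&(z<.07)&(S<60),.065)):
    v,u=np.nonzero(m); print(n,len(u),cv2.minAreaRect(plane(c,np.c_[u,v],h)[:,:2].astype(np.float32)))
E
```

```text
[0.47404715 0.20067137 0.23954927] [-179.98601371   -0.66863265   -0.3075697 ]
cap 761 ((0.4538600444793701, 0.2280232161283493), (0.025530995801091194, 0.02208065614104271), 2.0898473262786865)
collar 575 ((0.45305201411247253, 0.2278515249490738), (0.05843782797455788, 0.025645814836025238), 0.15727971494197845)
```

View pics/w5.png

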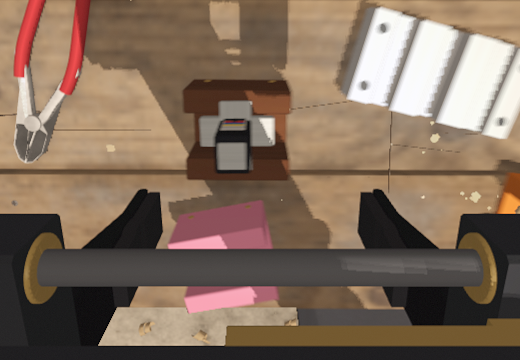

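The gauge hangs upright with its collar on both walls, mid-length (crop pixel (235,145)). Next is the red key.

Emit:
drive_tool(moves=[0.3,1.1,0,0,80,0.7,2.3,0,0.1,70,1.1,3.5,0,0.2,60,1.5,4.7,0,0.3,50,1.9,5.9,0,0.37,50])

```text
time_s: 19.0
tool_pos: [0.5444, -0.0349, 0.2312]
tool_rot: [180.0, -0.0, -3.9]
force: [0.2, 0.4, 0.1]
grip_width: 0.0527
grasp_force: 0.0
```

Emit:
drive_tool(moves=[0.4,1.2,0.2,0,50,0.8,2.4,0.5,0,50,1.2,3.6,0.8,0,50,1.5,4.5,1,0,50,1.5,4.6,1,0,50])

```text
time_s: 19.62
tool_pos: [0.5904, -0.225, 0.1892]
tool_rot: [180.0, 0.2, -4.2]
force: [-0.2, 0.4, -0.2]
grip_width: 0.05
grasp_force: 0.0
```

Emit:
drive_tool(moves=[0,0,0,0,50,0,0,0,0,50])

```text
time_s: 19.88
tool_pos: [0.5919, -0.2189, 0.1919]
tool_rot: [-180.0, -0.0, -3.7]
force: [0.3, 0.4, 0.4]
grip_width: 0.0498
grasp_force: 0.0
```

```bash
cat > k.py <<'E'
from h import *
c,p,d=shot("wrist"); o=env.get_obs(); print(o["tool_pos"],o["tool_rot"])
cv2.imwrite("pics/w6.png",p[...,::-1])
P=cloud(c,d); z=P[...,2]; H,S,V=cv2.split(cv2.cvtColor(p,cv2.COLOR_RGB2HSV))
b=(abs(P[...,0]-.617)<.06)&(abs(P[...,1]+.224)<.04)
r=b&((H<6)|(H>174))&(S>130)
for n,m,h in(("fin",r&(z>.047)&(z<.058),.052),("brass",b&~r&(z>.021)&(z<.031),.026)):
    v,u=np.nonzero(m); print(n,len(u),cv2.minAreaRect(plane(c,np.c_[u,v],h)[:,:2].astype(np.float32)),np.nanpercentile(z[m],[5,50,95]))
E
python3 k.py
```

```text
[ 0.59190624 -0.21898601  0.19196015] [-1.79994965e+02 -5.10327867e-02 -3.70955877e+00]
fin 482 ((0.6189845204353333, -0.22506572306156158), (0.00888085551559925, 0.029148858040571213), 86.34129333496094) [0.04928039 0.05076041 0.05204746]
brass 986 ((0.6326738595962524, -0.21985280513763428), (0.09074697643518448, 0.03762264549732208), 18.93114471435547) [0.02357654 0.02495074 0.02616924]
```

Emit:
drive_tool(moves=[0.3,0.05,0.9,0,50,0.67,0.11,1.9,0,50,0.67,0.11,2.9,0,50,0.67,0.11,3.7,0,50,0.67,0.11,4.05,0,50])

```text
time_s: 20.55
tool_pos: [0.617, -0.2256, 0.0277]
tool_rot: [-179.9, 0.1, -3.8]
force: [-0.3, 0.0, 0.8]
grip_width: 0.0502
grasp_force: 0.0
```

Emit:
drive_tool(moves=[0,0,0,0,40,0,0,0,0,25,0,0,0,0,12,0,0,0,0,4,0,0,0,0,4], squeeze=25)

```text
time_s: 21.18
tool_pos: [0.6182, -0.2272, 0.0299]
tool_rot: [180.0, -0.0, -3.9]
force: [0.4, 0.6, 1.1]
grip_width: 0.01
grasp_force: 25.0
```

Emit:
drive_tool(moves=[0,0,0,0,4,0,0,0,0,4])

```text
time_s: 21.42
tool_pos: [0.6182, -0.2272, 0.0299]
tool_rot: [180.0, -0.0, -3.9]
force: [-0.8, -0.6, 2.8]
grip_width: 0.0103
grasp_force: 25.0
```

Emit:
drive_tool(moves=[0,0,-0.3,0,4,0,0,-0.9,0,4,0,0,-1.8,0,4,0,0,-2.7,0,4,-0.3,-0.7,-3,0,4])

```text
time_s: 22.05
tool_pos: [0.6091, -0.2014, 0.1525]
tool_rot: [179.9, -0.3, -4.1]
force: [-0.6, 0.6, -1.5]
grip_width: 0.0101
grasp_force: 25.0
```

Emit:
drive_tool(moves=[-0.6,-1.1,0,0.2,4,-1.2,-2.2,0,0.4,4,-1.8,-3.3,0,0.6,4,-2.4,-4.4,0,0.8,4,-3.0,-5.5,0,1.06,4])

```text
time_s: 22.68
tool_pos: [0.502, 0.0308, 0.1498]
tool_rot: [180.0, -0.0, -14.5]
force: [0.2, 0.5, -0.6]
grip_width: 0.0101
grasp_force: 25.0
```

Emit:
drive_tool(moves=[0,-0.3,0,0,4,0,-0.5,0,0,4,0,-0.5,0,0,4])

```text
time_s: 23.05
tool_pos: [0.5085, 0.048, 0.1494]
tool_rot: [-180.0, -0.0, -14.5]
force: [0.2, -0.8, -1.4]
grip_width: 0.0097
grasp_force: 25.0
```

```bash
cat > t.py <<'E'
from h import *
o=env.get_obs(); p=np.array(o["tool_pos"]); y=o["tool_rot"][2]; a=np.radians(y); e=np.array([.499,.0485])-p[:2]
print(p,y,"sx",(e@[np.cos(a),np.sin(a)])/.04,"sy",(e@[np.sin(a),-np.cos(a)])/.04,"turn",(y+14.5)/10,o["force"])
E
python3 t.py
```

```text
[0.508546   0.04802617 0.14938487] -14.490495013893783 sx -0.23402236917759556 sy 0.048246038681792114 turn 0.0009504986106216862 [ 0.23773208 -0.84448696 -1.36545517]
```

Emit:
drive_tool(moves=[-0.12,0.02,0.5,0,4,-0.23,0.05,1.0,0,4,-0.23,0.05,1.5,0,4,-0.23,0.05,1.9,0,4,-0.23,0.05,1.98,0,4])

```text
time_s: 23.68
tool_pos: [0.4979, 0.0481, 0.0689]
tool_rot: [180.0, 0.1, -14.5]
force: [0.2, -0.2, -0.3]
grip_width: 0.0096
grasp_force: 25.0
```

Emit:
drive_tool(moves=[0,0,0,0,4,0,0,0,0,4])

```text
time_s: 23.92
tool_pos: [0.4992, 0.049, 0.0709]
tool_rot: [-180.0, -0.1, -14.5]
force: [-0.5, 0.0, -1.0]
grip_width: 0.0099
grasp_force: 25.0
```

```bash
python3 t.py; python3 - <<'E'
from h import *
c,p,d=shot("wrist"); np.savez("w7.npz",p=p,d=d,K=c[0],R=c[1],t=c[2])
cv2.imwrite("pics/w7.png",cv2.resize(p[...,::-1][120:360,160:480],(800,600)))
E
```

```text
[0.49920492 0.0489812  0.07087859] -14.463395593440671 sx -0.0019560258821857625 sy 0.012928343061870717 turn 0.003660440655932895 [-0.50144257  0.04090337 -1.01853352]
```

View pics/w7.png

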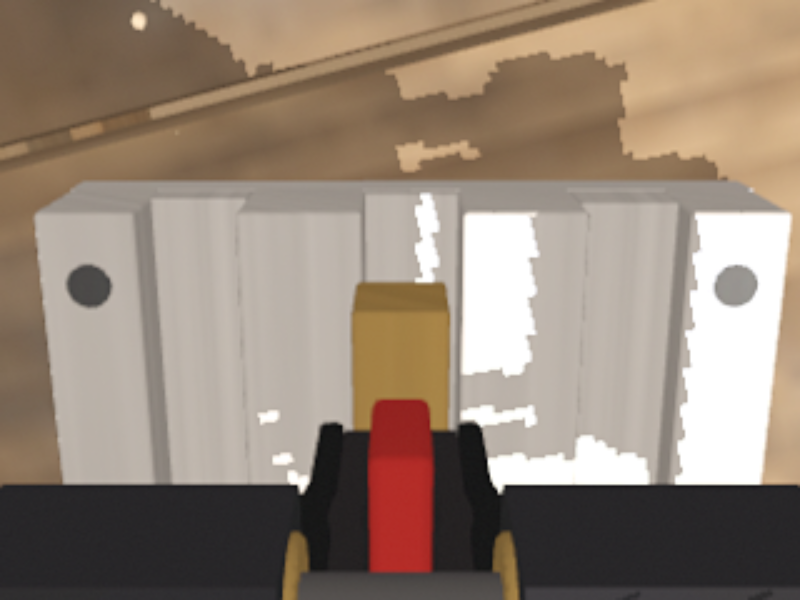

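The view shows the brass end at crop (352–449,308) above the middle keyway, whose edges at v=212 are x≈364 and 461. I'll compare them by ray casting.

```bash
python3 - <<'E'
from h import *
f=np.load("w7.npz"); c=(f["K"],f["R"],f["t"]); p=f["p"]; P=cloud(c,f["d"])
a=np.radians(-14.46); ex=np.array([np.cos(a),np.sin(a)]); ey=np.array([-np.sin(a),np.cos(a)])
T=np.array([.4992,.0490])
def fr(uv,z): q=plane(c,uv,z)[:,:2]-T; return np.round(1e3*np.c_[q@ex,q@ey],2)
cr=lambda u,v:(u/2.5+160-.3,v/2.5+120-.3)
print("slot far corners",fr([cr(363,212),cr(462,212)],.035))
print("key top far",fr([cr(352,308),cr(449,308)],.067),"bottom far",fr([cr(357,285),cr(447,285)],.047))
# automatic: plate-land edges from cloud heights; key from colour
z=P[...,2]; q=P[...,:2]-T; X=q@ex*1e3; 
v,u=np.nonzero((z>.031)&(z<.040)&(X>29)&(X<38)); Q=fr(np.c_[u,v],.035)
Y=Q[:,1]; print("lands L",Y[(Y>0)&(Y<30)].min(),"R",Y[(Y<0)&(Y>-30)].max())
H,S,V=cv2.split(cv2.cvtColor(p,cv2.COLOR_RGB2HSV))
v,u=np.nonzero((H>14)&(H<26)&(S>120)&(z>.062)&(z<.072)&(X>12)&(X<40)); Q=fr(np.c_[u,v],.067); print("key",len(u),Q.min(0),Q.max(0),np.median(z[v,u]))
for r in sorted(set(v))[::4]: print(r,Q[v==r][:,1].min(),Q[v==r][:,1].max(),Q[v==r][0,0],end=' | ')
print()
for r in range(206,240,6):
    m=(z[r]>.031)&(z[r]<.040); uu=np.nonzero(m)[0]; 
    if len(uu): 
        q1=fr(np.c_[uu,np.full(len(uu),r)],.035); Y=q1[:,1]; print(r,q1[0,0],Y[(Y>0)&(Y<30)].min(),Y[(Y<0)&(Y>-30)].max())
E
```

```text
slot far corners [[ 40.36   8.05]
 [ 40.37 -11.32]]
key top far [[30.6   8.87]
 [30.61 -7.49]] bottom far [[28.93  8.87]
 [28.94 -8.03]]
lands L 8.52 R -11.19
key 1464 [12.34 -7.51] [31.44  8.84] 0.06592648549358648
241 -1.04 -1.04 31.44 | 245 -7.38 8.67 29.67 | 249 -7.4 8.7 27.9 | 253 -7.43 8.72 26.11 | 257 -7.45 8.75 24.31 | 261 -7.48 8.34 22.5 | 265 -7.5 8.37 20.68 | 269 -7.1 8.39 18.85 | 273 -7.12 8.41 17.0 | 277 -7.15 8.44 15.15 | 281 -7.17 8.46 13.28 | 
206 39.6 8.5 -11.58
212 36.59 8.54 -11.64
218 33.56 8.57 -11.69
224 30.5 8.6 -11.25
230 27.41 8.64 -11.31
236 24.29 10.18 -11.36
```

Emit:
drive_tool(moves=[0,0.02,0,0,4,0,0.05,0,0,4,0,0.05,0.1,0,4,0,0.05,0.2,0,4,0,0.05,0.2,0,4])

```text
time_s: 24.6
tool_pos: [0.4975, 0.0471, 0.0616]
tool_rot: [180.0, 0.1, -14.4]
force: [0.5, -0.4, -1.9]
grip_width: 0.0097
grasp_force: 25.0
```

```bash
python3 t.py; cat > m.py <<'E'
from h import *
c,p,d=shot("wrist"); P=cloud(c,d); o=env.get_obs(); T=np.array(o["tool_pos"]); a=np.radians(-14.46); ex=np.array([np.cos(a),np.sin(a)]); ey=np.array([-np.sin(a),np.cos(a)])
def fr(uv,z): q=plane(c,uv,z)[:,:2]-T[:2]; return 1e3*np.c_[q@ex,q@ey]
z=P[...,2]; X=(P[...,:2]-T[:2])@ex*1e3; kt=T[2]-.0039
H,S,V=cv2.split(cv2.cvtColor(p,cv2.COLOR_RGB2HSV))
A=(z>.031)&(z<.040)&(S<60); B=(H>14)&(H<26)&(S>120)&(abs(z-kt)<.005)
for r in range(150,300,3):
    uu=np.nonzero(A[r]&(X[r]>12)&(X[r]<40))[0]
    if len(uu)>20:
        q=fr(np.c_[uu,np.full(len(uu),r)],.035); Y=q[:,1]
        if (Y>0).any() and (Y<0).any(): 
            l,rr=Y[(Y>0)&(Y<32)].min(),Y[(Y<0)&(Y>-32)].max(); print("slot",r,q[0,0].round(1),l.round(2),rr.round(2),"c",((l+rr)/2).round(2))
    uu=np.nonzero(B[r]&(X[r]>12)&(X[r]<40))[0]
    if len(uu)>10:
        q=fr(np.c_[uu,np.full(len(uu),r)],kt); Y=q[:,1]; print("   key",r,q[0,0].round(1),Y.max().round(2),Y.min().round(2),"c",((Y.max()+Y.min())/2).round(2))
E
python3 m.py
```

```text
[0.49751418 0.04706499 0.06156366] -14.448661945669796 sx 0.02701931302986482 sy -0.0440089236851389 turn 0.005133805433020377 [ 0.54191122 -0.37190628 -1.94167375]
slot 210 39.4 10.94 -9.18 c 0.88
slot 213 37.9 10.96 -9.2 c 0.88
slot 216 36.5 10.98 -9.22 c 0.88
slot 219 35.0 11.0 -9.25 c 0.88
slot 222 33.6 11.03 -9.27 c 0.88
slot 225 32.1 11.05 -9.29 c 0.88
slot 228 30.7 10.6 -9.32 c 0.64
slot 231 29.2 11.1 -9.34 c 0.88
slot 234 27.7 11.12 -9.36 c 0.88
slot 237 26.2 10.66 -9.39 c 0.64
slot 240 24.7 10.69 -9.41 c 0.64
slot 243 23.2 10.71 -9.43 c 0.64
   key 243 30.4 8.22 -6.93 c 0.64
slot 246 21.7 10.73 -8.98 c 0.88
   key 246 29.1 8.66 -7.37 c 0.64
slot 249 20.2 10.75 -9.0 c 0.88
   key 249 27.7 8.68 -7.39 c 0.64
slot 252 18.6 10.78 -9.02 c 0.88
   key 252 26.4 8.7 -7.41 c 0.64
slot 255 17.1 10.8 -9.05 c 0.88
   key 255 25.0 8.71 -7.43 c 0.64
slot 258 15.6 10.82 -9.07 c 0.88
   key 258 23.7 8.73 -7.45 c 0.64
slot 261 14.0 10.85 -9.09 c 0.88
   key 261 22.3 8.75 -7.47 c 0.64
slot 264 12.5 10.87 -10.58 c 0.15
   key 264 21.0 8.77 -7.49 c 0.64
   key 267 19.6 8.79 -7.08 c 0.85
   key 270 18.2 8.81 -7.1 c 0.85
   key 273 16.8 8.82 -7.12 c 0.85
   key 276 15.5 8.41 -7.14 c 0.64
   key 279 14.1 8.86 -7.16 c 0.85
```

Key and slot centres agree to about 0.2 mm, so I'll lower it.

Emit:
drive_tool(moves=[0,0,0,0,4,0,0,0.06,0,4,0,0,0.12,0,4,0,0,0.18,0,4,0,0,0.2,0,4])

```text
time_s: 25.28
tool_pos: [0.4978, 0.047, 0.0539]
tool_rot: [180.0, 0.0, -14.5]
force: [0.1, 0.6, -1.3]
grip_width: 0.0095
grasp_force: 25.0
```

Emit:
drive_tool(moves=[0,0,0.06,0,4,0,0,0.12,0,4,0,0,0.18,0,4,0,0,0.24,0,4,0,0,0.28,0,4])

```text
time_s: 25.9
tool_pos: [0.4979, 0.047, 0.0428]
tool_rot: [180.0, 0.0, -14.5]
force: [-0.1, -1.2, -0.4]
grip_width: 0.0099
grasp_force: 25.0
```

Emit:
drive_tool(moves=[0,0,0.02,0,4,0,0,0.04,0,4,0,0,0.06,0,4,0,0,0.08,0,4,0,0,0.08,0,4])

```text
time_s: 26.52
tool_pos: [0.4979, 0.047, 0.0397]
tool_rot: [180.0, 0.0, -14.5]
force: [-0.5, 0.0, -2.2]
grip_width: 0.0103
grasp_force: 25.0
```

Emit:
drive_tool(moves=[0,0,0.01,0,4,0,0,0.02,0,4,0,0,0.02,0,4])

```text
time_s: 26.9
tool_pos: [0.498, 0.047, 0.0389]
tool_rot: [180.0, 0.0, -14.5]
force: [0.0, 0.5, -0.3]
grip_width: 0.01
grasp_force: 25.0
```

Emit:
drive_tool(moves=[0,0,0.01,0,4,0,0,0.01,0,4])

```text
time_s: 27.15
tool_pos: [0.498, 0.047, 0.0388]
tool_rot: [180.0, -0.0, -14.5]
force: [-1.9, 0.1, 3.0]
grip_width: 0.01
grasp_force: 25.0
```

Emit:
drive_tool(moves=[0,0,0.01,0,4,0,0,0.01,0,4])

```text
time_s: 27.4
tool_pos: [0.498, 0.047, 0.0388]
tool_rot: [180.0, -0.0, -14.5]
force: [-3.1, 0.3, 6.2]
grip_width: 0.01
grasp_force: 25.0
```

Seated on the keyway floor at the height expected. Release, rise and check.

Emit:
drive_tool(moves=[0,0,-0.02,0,4,0,0,-0.02,0,15,0,0,-0.02,0,25,0,0,-0.02,0,40,0,0,-0.02,0,40])

```text
time_s: 28.02
tool_pos: [0.498, 0.047, 0.0389]
tool_rot: [180.0, 0.0, -14.5]
force: [0.6, -0.2, -0.4]
grip_width: 0.036
grasp_force: 0.0
```

Emit:
drive_tool(moves=[0,0,-0.3,0,40,0,0,-1.2,0,40,0,0,-2.4,0,40,0,0,-3.6,0,40,0,0,-4.5,0,40])

```text
time_s: 28.65
tool_pos: [0.4986, 0.0474, 0.2222]
tool_rot: [-180.0, -0.2, -14.4]
force: [0.2, -0.8, 0.8]
grip_width: 0.0404
grasp_force: 0.0
```

```bash
python3 - <<'E'
from h import *
for i in range(5): c,p,d=shot("wrist")
s=shot("scene")[1]
o=env.get_obs(); print(o["tool_pos"],o["force"])
P=cloud(c,d); z=P[...,2]; H,S,V=cv2.split(cv2.cvtColor(p,cv2.COLOR_RGB2HSV)); b=(abs(P[...,0]-.499)<.06)&(abs(P[...,1]-.0485)<.08)
br=b&(H>14)&(H<26)&(S>110); pl=b&(z>.031)&(z<.04)&(S<50)
for n,m in(("brass",br),("plate",pl)):
    v,u=np.nonzero(m); print(n,len(u),cv2.minAreaRect(plane(c,np.c_[u,v],.035)[:,:2].astype(np.float32)),np.nanpercentile(z[m],[5,50,95]))
cv2.imwrite("pics/end.png",np.hstack([cv2.resize(p[...,::-1],(400,300)),cv2.resize(s[...,::-1][220:340,220:380],(400,300))]))
E
```

```text
[0.4972339  0.04693578 0.21809926] [-0.07049634 -0.2485135  -0.11814965]
brass 12461 ((0.3869241178035736, 0.011533021926879883), (0.46226823329925537, 0.2967386543750763), 75.59223175048828) [0.03434027 0.31601484 0.31937746]
plate 9292 ((0.4993339776992798, 0.047572992742061615), (0.14889270067214966, 0.07883411645889282), 75.56231689453125) [0.0326793  0.0339636  0.03518232]
```

View pics/end.png

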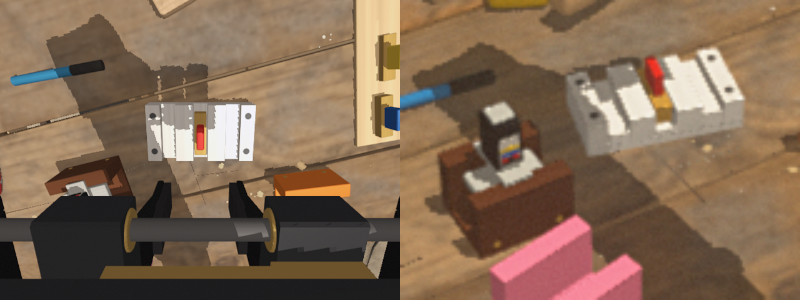

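The red key lies in the middle keyway, flush and inside both ends (left half, (200,133)). The gauge hangs upright in its stand (right half, (500,150)).

```bash
python3 -c "
from cell import env
print(env.sign_off())"
```

```text
the job is handed in; nothing more can be done
None
```

The middle keyway measured 20 mm deep with about 9 N on the shoe; the gauge is hung back upright in its stand, the red key lies flush in the keyway, and the job was handed in at about 29 s.

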